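# Take the decade resistance box down four clicks

### The job

On the decade resistance box, turn the middle one of the three dials down exactly four clicks, anticlockwise seen from above, by pushing the side of its bar with a fingertip; count the clicks and stop on the fourth, because going past it, even for a moment, would put too much current through the meter. Do not pinch the bar between the fingers, leave the other two dials at their settings, and do not push aside or pick up anything that lies around the box. Take the hand away when the dial is set.

Things in the scene. Friction and masses are not known exactly. Their poses are not given: they have to be found in the camera images.
- decade_box: Decade resistance box, fixed: grey case, aluminium top panel 158 x 348 mm, its face 78 mm above the bench. Origin on the bench below the middle dial's axis; y along the row of dials, x across it, away from the robot. Panel spans y -194 to 154 mm. Dial axes at x 0, y +92 (left), 0, -92 mm (right). Two black binding posts, 19 mm wide, 22 mm above the panel, at x -30 and 30, y -165 mm.
- dial_mid (a joint): Turn of the middle dial, rad: 0 at its zero stop, clockwise from above positive, 0.5236 (30 deg) per click, places 0 to 10; starts at place 7, 8 or 9. In the box's frame the nose points at 150 deg minus this angle from x (anticlockwise positive). A sprung ball holds each place: 20 mm out on the bar the push grows from 2 to 7 N until half a click, where it gives way and the dial snaps to the next place by itself.
- dial_mid_axis (a point): On the middle dial's axis, 94 mm above the bench, at mid-height of its bar. The dial: a round grey skirt 62 mm across, its top 84 mm above the bench; on it, centred, an upright black bar grip 52 mm long, 13 mm wide, 21 mm high (top 105 mm above the bench). A white line on top and a short nose mark its pointer end. The other dials are alike.
- dial_mid_nose (a point): Tip of the pointed nose of the middle dial's bar, 31.5 mm from the axis, 94 mm above the bench; turns with the dial.
- dial_left_nose (a point): Tip of the nose of the left dial (at y = +92 mm in the box's frame), 31.5 mm from its axis.
- dial_right_nose (a point): Tip of the nose of the right dial (at y = -92 mm in the box's frame), 31.5 mm from its axis.
- beaker: Glass beaker, 70 mm across, 95 mm tall, open; origin at the centre of its foot.
- slotted_mass: Two brass discs, 40 mm across, on a thin steel stem, 74 mm tall in all; origin at the centre of its foot.
- data_logger: Red handheld data logger lying flat, 78 x 150 x 28 mm; origin at the centre of its underside, y along its length.
- syringe: Plastic syringe lying down, about 140 mm long and 25 mm high, flange 36 mm; origin under the middle of its barrel, x along it.
- plug_adapter: Black plug-in mains adapter, 75 x 42 x 30 mm, pins along x; origin at the centre of its underside.
- boss_head: Steel boss head clamp lying down, 22 x 60 x 26 mm with two thumbscrews, 90 mm over them; origin at the centre of its underside.

How it is judged:
By the outcome, as a careful person would: the job done as asked, in the order asked, and still so for the second after the job is handed in, with the robot touching nothing.
It also fails if it takes over 51 s, if anything falls off the work surface, if the arm or the gripper's body presses on something with over 40 N, if the wrist force passes 120 N, or if a joint passes its speed limit or range.

### The arm

A 7-joint arm with a two-finger parallel gripper is mounted at the origin on the work surface. World frame = base frame: x ahead of the robot, y to its left, z up, the work surface at z = 0. Lengths are in m, angles in rad, forces in N, time in s.
With the tool pointing down it reaches from about 0.4 to 0.85 m from the base axis. Payload 4.5 kg.
Tool frame: the origin (TCP) lies midway between the tips of the shut fingers; the grasp point (between the pads) lies 19 mm behind it; z points along the fingers, y is the line along which they close (so a half turn about z gives the same grasp; the last joint's range is limited). The gripper opens to 88 mm and grips with 3 to 60 N. Pads are 18 mm wide; open, the fingers measure 123 mm over their backs; the gripper's body (75 mm by 187 mm) begins 45 mm behind the grasp point.
Start: joints at [1.259, 0.689, -0.195, 1.565, 0.157, 0.902, -0.215], TCP at [0.212, -0.588, 0.239] pointing down, gripper open.
Joint ranges: [-3.01, 3.01], [-0.46, 2.08], [-1.47, 1.51], [0.13, 2.56], [-1, 4.14], [0.04, 2.09], [-2.66, 2.66]. Speed limits (rad/s): [2.57, 2.57, 3.14, 3.14, 3.14, 3.14, 3.14].

### API

Orientations are given as a unit quaternion [x, y, z, w].
In Python, from plant import r, eyes, finish_job gives the robot as it stands. The module is installed in compiled form; this text tells all that it offers.
- The arm moves only by the tool move_arm, never from a script. Its argument "motion" is a list of rows, each a list of 7 numbers: the shift along the tool's x, y, z in mm, then the turn, a rotation vector about the tool's x, y, z in degrees, then the closure, from 0 (fully open) to 1 (shut). A call has 1 to 5 rows; each row is the pose to reach, as a shift and turn from the pose commanded when the call began, along the tool's axes at that moment; what a row does not reach only later rows make up. A row lasts 1/8 s, in which the tool goes at most 62.5 mm and 10.7 degrees, less where a joint would pass 70% of its speed; a pose out of reach is approached as far as the arm can. A call with a gripper value outside its range is refused whole. The fingers move at their own pace and stop on an object; "newtons" is the grip in N (left out, the last holds). Time passes only in rows, so rows that repeat a pose let the fingers close. It gives the time, the measured TCP pose, the force, the opening and the grip force at its end, in the units of the state.
- r.get_state(): the state, without advancing time (a new reading comes with each control period).
- eyes.snapshot(name): name is "scene" or "top" or "wrist"; returns a dict with "frame" (420x560x3 uint8, red, green, blue), "z_map" (420x560 float32, m along the optical axis (not along the pixel's ray), 0 where there is no reading), "intrinsics" (3x3 intrinsics, pixels), "world_to_cam" (4x4, takes a point from world to camera coordinates). Camera axes: x right, y down, z forward; pixel columns grow to the right and rows downward; lengths in m; the calibration is good to about 2 mm. The wrist camera is an equidistant fisheye: a pixel r from the principal point sees the ray r / f radians off the axis. A picture is of the moment at which its call begins.
- finish_job(): hands the job in; it is judged then, once.
The state is a dict: "clock": time; "q": joint angles; "qd": joint speeds; "joint_torque": joint torques, N m; "tool_pos": TCP position; "eef_rot": TCP orientation; "contact_force": force on the tool from outside, world axes, zero at the start; "moment": the same for the moment, N m; "opening": opening from 0.0 (shut) to 1.0 (fully open); "finger_force": force on a finger pad.
Only numpy, scipy, OpenCV 4.12 (cv2) and the standard library are available. Lean on these libraries where they do the work, as an engineer would, in place of code of your own. Each camera call takes 0.05 s, during which the arm holds its last target. There are 200 camera calls.

## Working session

There is one attempt and no reset: what is moved stays moved. The work goes in short steps, Python scripts to look and compute and a tool call to move; the robot and the scene stay as the last step left them, time stands still between calls to the robot, and variables do not carry over. Pictures are saved under pics/ and viewed, at most 10 in all, crops included, and the job is handed in when it is done.

Besides the shell and the picture viewer there is one more tool, called after "Emit:" by a JSON object that holds its "op" and its "data". move_arm: Moves the arm, as the interface text tells. Its arguments: {"type":"object","properties":{"motion":{"type":"array","items":{"type":"array","items":{"type":"number"}}},"newtons":{"type":"number"}},"required":["motion"]}

```bash
mkdir -p pics; cat > h.py <<'E'
import numpy as np, cv2
from plant import r, eyes, finish_job
def cast(s,u,v,z):
    K=s["intrinsics"];T=np.linalg.inv(s["world_to_cam"])
    d=T[:3,:3]@np.linalg.solve(K,[u,v,1.]);o=T[:3,3]
    return o+d*(z-o[2])/d[2]
def proj(s,p):
    c=s["world_to_cam"]@np.r_[p,1];k=s["intrinsics"]@c[:3];return k[:2]/k[2]
E
python3 - <<'E'
from h import *
for n in("scene","top"):
    s=eyes.snapshot(n);cv2.imwrite(f"pics/{n}0.png",s["frame"][:,:,::-1]);np.savez(f"{n}0.npz",**s)
    print(n,s["intrinsics"].round(1).tolist(),np.linalg.inv(s["world_to_cam"]).round(3).tolist())
print(r.get_state())
E
```

```text
scene [[404.1, 0.0, 275.7], [0.0, 404.1, 209.2], [0.0, 0.0, 1.0]] [[0.032, 0.803, -0.596, 1.142], [0.999, -0.015, 0.032, 0.004], [0.017, -0.596, -0.803, 0.837], [0.0, 0.0, 0.0, 1.0]]
top [[447.9, 0.0, 281.9], [0.0, 447.9, 207.3], [0.0, 0.0, 1.0]] [[-0.025, -0.998, 0.056, 0.531], [-1.0, 0.026, 0.018, 0.009], [-0.019, -0.055, -0.998, 1.077], [0.0, 0.0, 0.0, 1.0]]
{'clock': 0.1, 'q': array([ 1.25878995,  0.68991327, -0.19452161,  1.5662175 ,  0.15732181,
        0.90246001, -0.21509374]), 'qd': array([-0.00030403, -0.00109127,  0.00170309, -0.00316509, -0.00103119,
        0.00068703, -0.00196705]), 'joint_torque': array([-3.64061045e-03, -5.28505325e+01, -1.27163026e+00, -1.53838044e+01,
       -5.25228702e-02,  2.03493553e-03,  7.72337057e-05]), 'tool_pos': array([ 0.21161997, -0.58750378,  0.23798805]), 'eef_rot': array([ 9.85080997e-01,  1.72089466e-01, -1.99373689e-04, -7.77504640e-04]), 'contact_force': array([0.40214059, 0.83839653, 0.72313226]), 'moment': array([ 0.02662902, -0.04809125, -0.06313481]), 'finger_force': 0.0, 'opening': 0.9994394998671857}
```

View pics/top0.png

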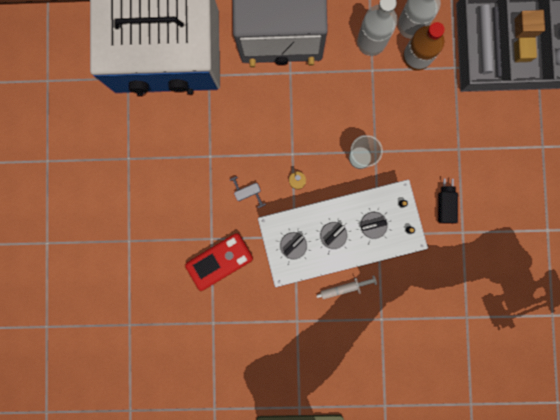

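View pics/scene0.png

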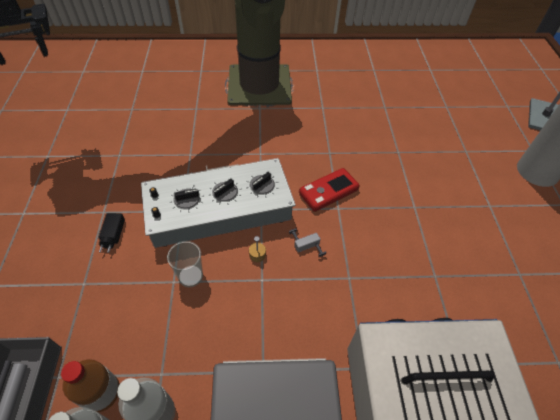

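The top view shows the panel with dials at about (293,245) left, (333,235) middle and (374,225) right. The posts are at (404,203) and (410,230), the syringe is in front at (345,290), and the beaker and mass are behind. Next I'll measure the dial.

```bash
python3 - <<'E'
from h import *
s=dict(np.load("top0.npz"));f=s["frame"]
g=cv2.cvtColor(f,cv2.COLOR_RGB2GRAY);hsv=cv2.cvtColor(f,cv2.COLOR_RGB2HSV)
# panel: bright low-saturation, closed
m=((hsv[...,1]<60)&(g>120)).astype(np.uint8);m[:165]=0;m=cv2.morphologyEx(m,cv2.MORPH_CLOSE,np.ones((5,5)))
c=max(cv2.findContours(m,0,2)[0],key=cv2.contourArea)
P=np.array([cast(s,*p[0],.078)[:2] for p in c]).astype(np.float32)
rc=cv2.minAreaRect(P);print("panel",rc)
b=cv2.boxPoints(rc);print(b.round(4).tolist())
# dials: dark-ish within panel
hull=np.zeros_like(g);cv2.fillPoly(hull,[cv2.convexHull(c)],1)
d=((g<130)&(cv2.erode(hull,np.ones((5,5)))>0)).astype(np.uint8)
n,l,st,ce=cv2.connectedComponentsWithStats(d)
for i in range(1,n):
    if st[i,4]>60: print(st[i],ce[i],cast(s,*ce[i],.084).round(4))
x=cv2.resize(f[170:295,250:440],None,fx=4.2,fy=4.2,interpolation=cv2.INTER_CUBIC);cv2.imwrite("pics/c1.png",x[:,:,::-1])
E
```

```text
panel ((0.5349064469337463, -0.1507611870765686), (0.2209271490573883, 0.5036578178405762), 20.645341873168945)
[[0.3427000045776367, 0.045899998396635056], [0.5202999711036682, -0.4253999888896942], [0.7271000146865845, -0.3474999964237213], [0.5494999885559082, 0.12380000203847885]]
[ 411  177   73   56 2859] [444.26617698 206.07205317] [ 0.5799 -0.3313  0.084 ]
[398 198  10  10  69] [402.10144928 202.49275362] [ 0.5902 -0.2391  0.084 ]
[359 212  29  26 548] [373.33029197 224.51277372] [ 0.5433 -0.174   0.084 ]
[320 221  27  28 540] [332.91111111 234.82777778] [ 0.5228 -0.0843  0.084 ]
[248 223  14  14 104] [255.66346154 231.625     ] [0.5342 0.0862 0.084 ]
[405 224  10  10  73] [408.94520548 228.83561644] [ 0.5318 -0.2518  0.084 ]
[280 232  27  27 545] [292.88623853 244.95229358] [0.5027 0.0046 0.084 ]
[ 280  234  183   74 2633] [362.2688948  271.08165591] [ 0.4418 -0.1461  0.084 ]
[248 239  24  37 287] [260.34843206 251.19163763] [0.4907 0.0768 0.084 ]
```

View pics/c1.png

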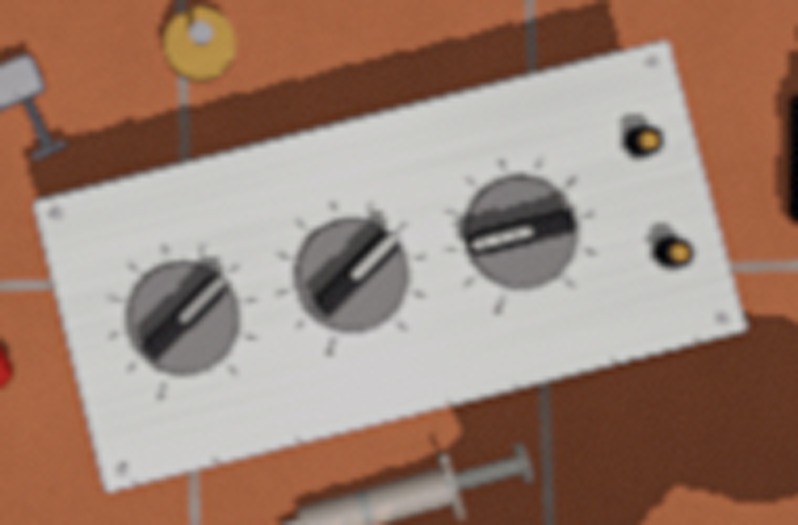

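The middle dial's nose points up and to the right in the crop, from (352,275) to (395,238). That is about -62° in the box frame, so place 7. I'll confirm this across both views and compute the approach.

```bash
python3 - <<'E'
from h import *
out={}
for n,g0 in(("top",[(293,245),(333,235),(374,225)]),("scene",[(263,183),(225,189),(186,198)])):
    s=dict(np.load(n+"0.npz"));g=cv2.cvtColor(s["frame"],cv2.COLOR_RGB2GRAY)
    for name,(u,v) in zip("LMR",g0):
        d=(g<130).astype(np.uint8);mk=np.zeros_like(d);cv2.circle(mk,(u,v),17,1,-1);d&=mk
        d=cv2.morphologyEx(d,cv2.MORPH_OPEN,np.ones((3,3)))
        c=max(cv2.findContours(d,0,2)[0],key=cv2.contourArea)
        (e,ax,_)=cv2.fitEllipse(cv2.convexHull(c));p=cast(s,*e,.084);out[n,name]=p
        # bar: very dark ; direction by PCA on z=.1 plane
        ys,xs=np.nonzero((g<45)&(mk>0))
        Q=np.array([cast(s,x,y,.105)[:2] for x,y in zip(xs,ys)]);w=np.linalg.svd(Q-Q.mean(0))[2][0]
        print(n,name,p.round(4),ax,"bar line deg",np.degrees(np.arctan2(w[1],w[0])).round(1),len(xs))
    v=out[n,"L"]-out[n,"R"];yaw=np.degrees(np.arctan2(v[1],v[0]))-90
    print(n,"yaw",yaw,"pitch",np.hypot(*v[:2])/2,"mean",(sum(out[n,k] for k in"LMR")/3).round(4))
s=dict(np.load("top0.npz"))
x=cv2.resize(dict(np.load("scene0.npz"))["frame"][155:245,130:300],None,fx=4.6,fy=4.6,interpolation=cv2.INTER_CUBIC);cv2.imwrite("pics/c2.png",x[:,:,::-1])
E
```

```text
top L [0.5033 0.0039 0.084 ] (25.865522384643555, 27.708646774291992) bar line deg 140.2 47
top M [ 0.5236 -0.0849  0.084 ] (26.076805114746094, 27.46929359436035) bar line deg 140.3 65
top R [ 0.5431 -0.1735  0.084 ] (25.925453186035156, 27.552480697631836) bar line deg -84.2 62
top yaw 12.630816323807608 pitch 0.09088157729586444 mean [ 0.5233 -0.0848  0.084 ]
scene L [0.5046 0.005  0.084 ] (21.319547653198242, 26.437105178833008) bar line deg -39.1 121
scene M [ 0.5252 -0.0843  0.084 ] (21.592605590820312, 26.582630157470703) bar line deg -40.1 137
scene R [ 0.5467 -0.1746  0.084 ] (20.432228088378906, 28.592273712158203) bar line deg 96.3 158
scene yaw 13.201065632241708 pitch 0.09223547221281357 mean [ 0.5255 -0.0847  0.084 ]
```

View pics/c2.png

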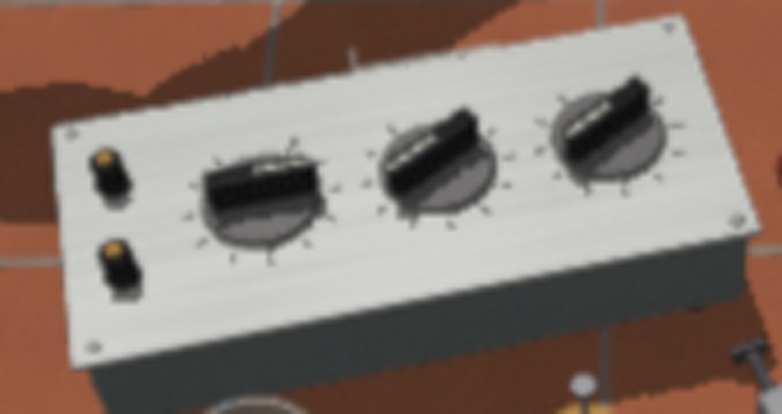

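The scene crop agrees: the middle nose points toward (385,165), and the bar line gives place 7, yaw about 12.8° and an axis near (0.524, -0.085). I'll move above the start point with the fingers shut.

Emit:
{"op": "move_arm", "data": {"motion": [[45,-34,0,0,0,7,1],[90,-68,0,0,0,14,1],[135,-102,0,0,0,21,1],[180,-136,0,0,0,28,1],[222,-168,0,0,0,34,1]], "newtons": 20}}

```text
clock: 0.72
tool_pos: [0.3646, -0.3528, 0.2385]
eef_rot: [0.992, -0.125, -0.0, -0.0]
contact_force: [0.5, 0.2, -0.5]
opening: 0.458
finger_force: 0.0
```

```bash
cat >> h.py <<'E'
from scipy.spatial.transform import Rotation as R
C=np.array([.5238,-.0847]);YAW=12.8
def goal(bar,tang,rad=20,z=.090,turn=None,prn=True):
    """bar: nose angle in box frame deg; tang: finger centre, mm along ccw tangent from bar centreline."""
    st=r.get_state();a=np.radians(bar+YAW);u=np.array([np.cos(a),np.sin(a)]);n=np.array([-u[1],u[0]])
    p=np.r_[C+rad/1e3*u+tang/1e3*n,z];ty=np.r_[-n,0];tz=np.r_[0,0,-1];G=R.from_matrix(np.c_[np.cross(ty,tz),ty,tz])
    Q=R.from_quat(st["eef_rot"])
    print("bar",bar,"shift",(Q.inv().apply(p-st["tool_pos"])*1e3).round(1),"turn",(Q.inv()*G).as_rotvec(True).round(1))
def where():
    st=r.get_state();Q=R.from_quat(st["eef_rot"]).as_matrix();a=np.degrees(np.arctan2(-Q[1,1],-Q[0,1]))-90-YAW
    a0=np.radians(a+YAW);u=np.array([np.cos(a0),np.sin(a0)]);d=(st["tool_pos"][:2]-C)*1e3
    print("t",round(st["clock"],2),"barangle",round(a,1),"rad",round(d@u,1),"tang",round(d@[-u[1],u[0]],1),"z",st["tool_pos"][2].round(4),"F",st["contact_force"].round(1),"open",round(st["opening"],3),"q7",st["q"][6].round(2))
E
python3 -c "
from h import *
where();goal(-60,-32,z=.17)"
```

```text
t 0.72 barangle -27.2 rad -87.7 tang -299.2 z 0.2385 F [ 0.5  0.2 -0.5] open 0.458 q7 -1.14
bar -60 shift [  87.1 -261.4   68.6] turn [-0.   0.  32.8]
```

Emit:
{"op": "move_arm", "data": {"motion": [[18,-54,13,0,0,7,1],[36,-108,28,0,0,14,1],[54,-162,42,0,0,21,1],[72,-216,56,0,0,28,1],[87,-261,68,0,0,33,1]]}}

```text
clock: 1.35
tool_pos: [0.513, -0.1205, 0.1699]
eef_rot: [0.916, -0.401, -0.0, -0.0]
contact_force: [0.7, -1.0, 1.1]
opening: 0.005
finger_force: 0.0
```

```bash
python3 -c "
from h import *
where();goal(-60,-32)
s=eyes.snapshot('scene');cv2.imwrite('pics/s2.png',cv2.resize(s['frame'][60:240,110:350],None,fx=3.3,fy=3.3)[:,:,::-1])"
```

```text
t 1.35 barangle -60.1 rad 18.9 tang -32.2 z 0.1699 F [ 0.7 -1.   1.1] open 0.005 q7 -2.01
bar -60 shift [ 1.1 -0.2 79.9] turn [ 0.   0.  -0.1]
```

View pics/s2.png

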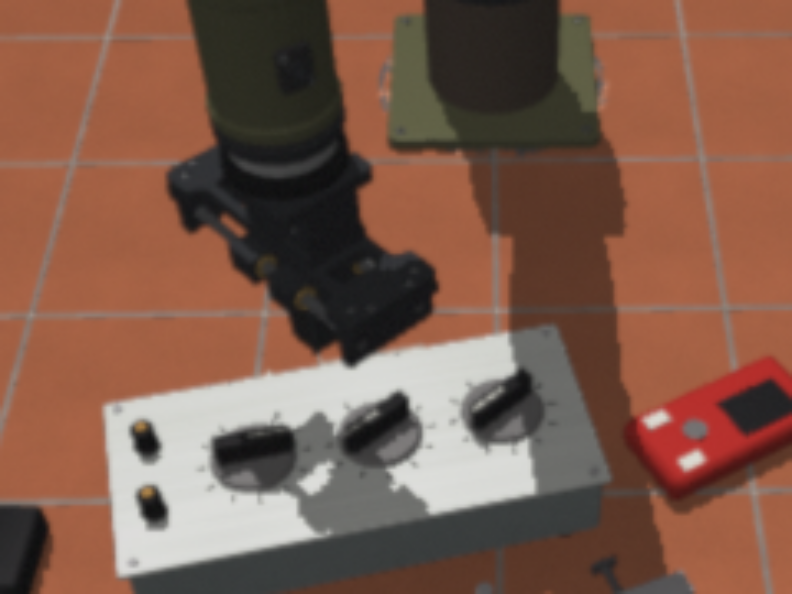

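The shut fingers hang at about (355,340), behind the middle dial at (380,430), and all three dials are visible. Now I'll descend beside the bar.

Emit:
{"op": "move_arm", "data": {"motion": [[1,0,25,0,0,0,1],[1,0,50,0,0,0,1],[1,0,68,0,0,0,1],[1,0,80,0,0,0,1],[1,0,80,0,0,0,1]]}}

```text
clock: 2.02
tool_pos: [0.5122, -0.1237, 0.0901]
eef_rot: [0.916, -0.4, -0.001, 0.0]
contact_force: [-0.4, -0.4, -0.4]
opening: 0.0
finger_force: 0.0
```

```bash
python3 -c "
from h import *
where();goal(-60,-26)
s=eyes.snapshot('scene');cv2.imwrite('pics/s3.png',cv2.resize(s['frame'][130:240,140:300],None,fx=4.8,fy=4.8,interpolation=2)[:,:,::-1])"
```

```text
t 2.02 barangle -60.0 rad 20.8 tang -35.0 z 0.0901 F [-0.4 -0.4 -0.4] open 0.0 q7 -1.97
bar -60 shift [-0.8 -9.   0.1] turn [0.  0.1 0. ]
```

View pics/s3.png

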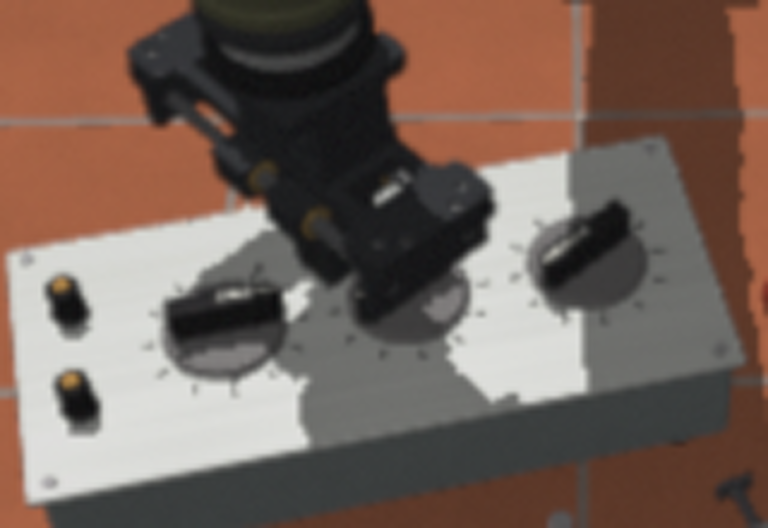

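The hand is down beside the bar, with the fingers at about (340,270) and the nose end visible at (370,300). The other dials are untouched. Now I'll feel for contact.

Emit:
{"op": "move_arm", "data": {"motion": [[0,-3,0,0,0,0,1],[0,-6,0,0,0,0,1],[0,-8,0,0,0,0,1],[0,-9,0,0,0,0,1],[0,-9,0,0,0,0,1]]}}

```text
clock: 2.7
tool_pos: [0.5194, -0.1175, 0.0908]
eef_rot: [0.916, -0.4, 0.0, 0.0]
contact_force: [-0.4, 0.3, 0.2]
opening: 0.003
finger_force: 0.0
```

```bash
python3 -c "
from h import *
where();goal(-52,-24)"
```

```text
t 2.7 barangle -60.0 rad 21.1 tang -25.5 z 0.0908 F [-0.4  0.3  0.2] open 0.003 q7 -1.98
bar -52 shift [ 2.  -4.5  0.8] turn [-0. -0. -8.]
```

Emit:
{"op": "move_arm", "data": {"motion": [[0,-1,0,0,0,0,1],[0,-2,0,0,0,0,1],[0,-3,0,0,0,0,1],[0,-3,0,0,0,0,1]]}}

```text
clock: 3.2
tool_pos: [0.5213, -0.1159, 0.0907]
eef_rot: [0.916, -0.4, -0.0, 0.0]
contact_force: [-0.8, -1.3, -0.8]
opening: 0.005
finger_force: 0.6
```

```bash
python3 -c "
from h import *
where()"
```

```text
t 3.2 barangle -60.0 rad 21.2 tang -23.0 z 0.0907 F [-0.8 -1.3 -0.8] open 0.005 q7 -1.99
```

Light contact at a tangential offset of about -23 mm (roughly 1.7 N). Next I'll compute the arc waypoints for the first click.

```bash
python3 -c "
from h import *
for b in(-56,-51,-46,-42):goal(b,-23,21)"
```

```text
bar -56 shift [ 1.4 -1.5  0.7] turn [ 0.  0. -4.]
bar -51 shift [ 3.2 -3.6  0.7] turn [ 0.  0. -9.]
bar -46 shift [ 4.8 -5.7  0.7] turn [  0.   0. -14.]
bar -42 shift [ 5.9 -7.6  0.7] turn [  0.   0. -18.]
```

Emit:
{"op": "move_arm", "data": {"motion": [[1.4,-1.5,0,0,0,-4,1],[3.2,-3.6,0,0,0,-9,1],[4.8,-5.7,0,0,0,-14,1],[5.9,-7.6,0,0,0,-18,1],[5.9,-7.6,0,0,0,-18,1]]}}

```text
clock: 3.82
tool_pos: [0.5288, -0.1163, 0.0906]
eef_rot: [0.968, -0.253, -0.002, 0.001]
contact_force: [-3.5, -3.1, 2.3]
opening: 0.008
finger_force: 2.3
```

```bash
cat > look.py <<'E'
from h import *
import sys
s=eyes.snapshot('scene');g=cv2.cvtColor(s['frame'],cv2.COLOR_RGB2GRAY)
cv2.imwrite('pics/'+sys.argv[1],cv2.resize(s['frame'][130:240,140:300],None,fx=4.8,fy=4.8,interpolation=2)[:,:,::-1])
where()
# a nose-up side point of each place's nose tip projected, for reading the picture
for k in range(8):
    a=np.radians(150-30*k+YAW);p=proj(s,np.r_[C+.0315*np.array([np.cos(a),np.sin(a)]),.094]);print(k,((p-[140,130])*4.8).round(),end=' ')
print()
E
python3 look.py s4.png; python3 -c "
from h import *
for b in(-37,-32,-27,-21,-17,-12):goal(b,-23,21)"
```

```text
t 3.88 barangle -42.1 rad 19.9 tang -25.0 z 0.0906 F [-4.  -2.8  2.4] open 0.004 q7 -1.81
0 [429. 229.] 1 [455. 242.] 2 [470. 263.] 3 [468. 289.] 4 [449. 311.] 5 [419. 324.] 6 [386. 323.] 7 [358. 309.] 
bar -37 shift [ 3.1 -4.   0.6] turn [ 0.2  0.2 -5.1]
bar -32 shift [ 4.8 -6.   0.6] turn [  0.2   0.2 -10.1]
bar -27 shift [ 6.4 -8.3  0.6] turn [  0.1   0.2 -15.1]
bar -21 shift [  8.  -11.1   0.5] turn [  0.1   0.2 -21.1]
bar -17 shift [  8.9 -13.1   0.5] turn [  0.1   0.2 -25.1]
bar -12 shift [  9.8 -15.6   0.5] turn [  0.1   0.2 -30.1]
```

View pics/s4.png

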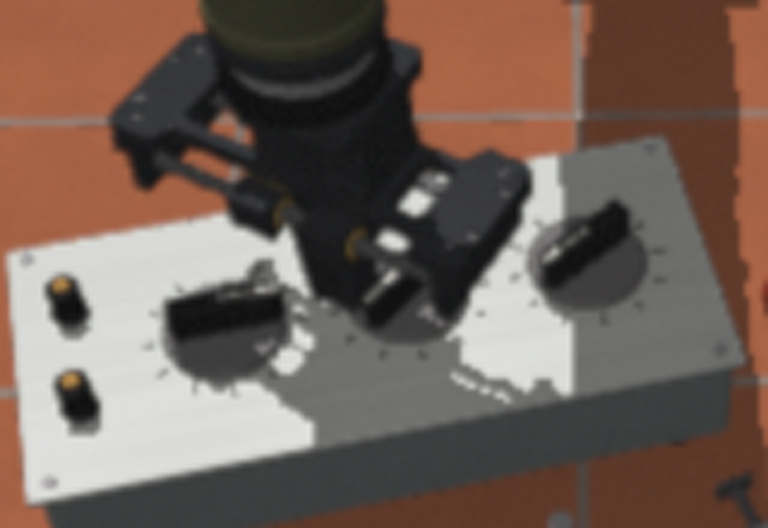

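The dial is still short of the first snap. The nose is near (370,320), about 6.7, the finger lags roughly 2 mm under load, and the force is 5 N. I'll compute waypoints relative to the commanded pose.

```bash
python3 -c "
from h import *
def rel(d,rad=21,tang=-23):
    # tool y=-tangent, x=y cross z(down) ; dial coords (u,n)
    t=np.radians(d);p=np.array([rad,tang]);q=np.array([[np.cos(t),-np.sin(t)],[np.sin(t),np.cos(t)]])@p
    e=q-p; # x_tool = -n x -z = n x z_up = u
    return [round(e[0],1),round(-e[1],1),0,0,0,-d,1]
for d in(2,4,5,6,8,9,10,12,14,15,16,18,20,24,25,30):print(rel(d))"
```

```text
[np.float64(0.8), np.float64(-0.7), 0, 0, 0, -2, 1]
[np.float64(1.6), np.float64(-1.5), 0, 0, 0, -4, 1]
[np.float64(1.9), np.float64(-1.9), 0, 0, 0, -5, 1]
[np.float64(2.3), np.float64(-2.3), 0, 0, 0, -6, 1]
[np.float64(3.0), np.float64(-3.1), 0, 0, 0, -8, 1]
[np.float64(3.3), np.float64(-3.6), 0, 0, 0, -9, 1]
[np.float64(3.7), np.float64(-4.0), 0, 0, 0, -10, 1]
[np.float64(4.3), np.float64(-4.9), 0, 0, 0, -12, 1]
[np.float64(4.9), np.float64(-5.8), 0, 0, 0, -14, 1]
[np.float64(5.2), np.float64(-6.2), 0, 0, 0, -15, 1]
[np.float64(5.5), np.float64(-6.7), 0, 0, 0, -16, 1]
[np.float64(6.1), np.float64(-7.6), 0, 0, 0, -18, 1]
[np.float64(6.6), np.float64(-8.6), 0, 0, 0, -20, 1]
[np.float64(7.5), np.float64(-10.5), 0, 0, 0, -24, 1]
[np.float64(7.8), np.float64(-11.0), 0, 0, 0, -25, 1]
[np.float64(8.7), np.float64(-13.6), 0, 0, 0, -30, 1]
```

Emit:
{"op": "move_arm", "data": {"motion": [[0.8,-0.7,0,0,0,-2,1],[1.5,-1.5,0,0,0,-4,1],[1.9,-1.9,0,0,0,-5,1],[1.9,-1.9,0,0,0,-5,1]]}}

```text
clock: 4.38
tool_pos: [0.5346, -0.1135, 0.0908]
eef_rot: [0.978, -0.209, 0.001, -0.0]
contact_force: [-0.2, -1.0, -0.3]
opening: 0.005
finger_force: 0.2
```

```bash
python3 -c "
from h import *
where()"
```

```text
t 4.38 barangle -37.0 rad 21.6 tang -21.8 z 0.0908 F [-0.2 -1.  -0.3] open 0.005 q7 -1.76
```

The force fell to about zero, so the first click is done. Starting the second.

```bash
python3 -c "
from h import *
for b in(-32,-27,-21,-15,-11,-7):goal(b,-23,21)"
```

```text
bar -32 shift [ 1.3 -0.7  0.8] turn [-0.1 -0.1 -5. ]
bar -27 shift [ 3.  -2.8  0.8] turn [ -0.1  -0.1 -10. ]
bar -21 shift [ 4.9 -5.5  0.8] turn [ -0.1  -0.1 -16. ]
bar -15 shift [ 6.5 -8.3  0.8] turn [ -0.   -0.1 -22. ]
bar -11 shift [  7.3 -10.3   0.8] turn [ -0.   -0.1 -26. ]
bar -7 shift [  8.1 -12.4   0.8] turn [ -0.   -0.1 -30. ]
```

Emit:
{"op": "move_arm", "data": {"motion": [[1.3,-0.7,0,0,0,-5,1],[3,-2.8,0,0,0,-10,1],[4.9,-5.5,0,0,0,-16,1],[6.5,-8.3,0,0,0,-22,1],[6.5,-8.3,0,0,0,-22,1]]}}

```text
clock: 5.0
tool_pos: [0.5429, -0.1099, 0.0908]
eef_rot: [1.0, -0.02, -0.0, 0.0]
contact_force: [-2.3, -3.9, 0.5]
opening: 0.008
finger_force: 1.7
```

```bash
python3 -c "
from h import *
where()"
```

```text
t 5.0 barangle -15.1 rad 20.1 tang -24.4 z 0.0908 F [-2.3 -3.9  0.5] open 0.008 q7 -1.53
```

Emit:
{"op": "move_arm", "data": {"motion": [[0.8,-0.7,0,0,0,-2,1],[1.6,-1.5,0,0,0,-4,1],[2.3,-2.3,0,0,0,-6,1],[2.3,-2.3,0,0,0,-6,1]]}}

```text
clock: 5.5
tool_pos: [0.5453, -0.1077, 0.0907]
eef_rot: [0.999, 0.033, -0.0, 0.001]
contact_force: [-1.7, -5.9, 0.6]
opening: 0.007
finger_force: 2.8
```

```bash
python3 -c "
from h import *
where()
for b in(-3,3,9,14,18,22):goal(b,-23,21)"
```

```text
t 5.5 barangle -9.0 rad 20.0 tang -24.4 z 0.0907 F [-1.7 -5.9  0.6] open 0.007 q7 -1.47
bar -3 shift [ 3.3 -3.7  0.7] turn [ 0.1  0.  -6. ]
bar 3 shift [ 5.4 -6.3  0.7] turn [  0.1   0.  -12. ]
bar 9 shift [ 7.1 -9.   0.7] turn [  0.1   0.  -18. ]
bar 14 shift [  8.4 -11.4   0.7] turn [  0.1   0.  -23. ]
bar 18 shift [  9.2 -13.4   0.7] turn [  0.1   0.  -27. ]
bar 22 shift [  9.9 -15.5   0.7] turn [  0.1   0.  -31. ]
```

Emit:
{"op": "move_arm", "data": {"motion": [[0.4,-0.4,0,0,0,-1,1],[0.8,-0.8,0,0,0,-2,1],[1.2,-1.1,0,0,0,-3,1],[1.2,-1.1,0,0,0,-3,1]]}}

```text
clock: 6.0
tool_pos: [0.5476, -0.1043, 0.0908]
eef_rot: [0.998, 0.06, 0.001, -0.001]
contact_force: [0.4, 0.5, 0.4]
opening: 0.006
finger_force: 0.1
```

```bash
python3 look.py s5.png; python3 -c "
from h import *
for b in(-3,3,9,14,18,22):goal(b,-23,21)"
```

```text
t 6.05 barangle -5.9 rad 21.3 tang -22.1 z 0.0908 F [ 0.2  0.6 -0.1] open 0.006 q7 -1.44
0 [429. 229.] 1 [455. 242.] 2 [470. 263.] 3 [468. 289.] 4 [449. 311.] 5 [419. 324.] 6 [386. 323.] 7 [358. 309.] 
bar -3 shift [ 0.8 -0.2  0.8] turn [-0.1 -0.1 -2.9]
bar 3 shift [ 3.  -2.6  0.8] turn [-0.1 -0.1 -8.9]
bar 9 shift [ 4.9 -5.2  0.8] turn [ -0.1  -0.1 -14.9]
bar 14 shift [ 6.3 -7.6  0.8] turn [ -0.1  -0.1 -19.9]
bar 18 shift [ 7.2 -9.5  0.8] turn [ -0.1  -0.1 -23.9]
bar 22 shift [  8.  -11.6   0.8] turn [ -0.1  -0.1 -27.9]
```

View pics/s5.png

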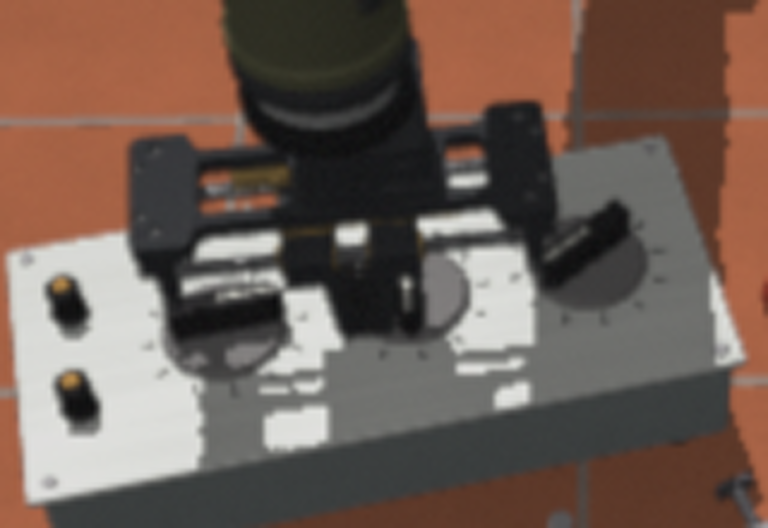

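The nose is at about (410,330) with its white line vertical, which matches place 5: two clicks done. Third click.

Emit:
{"op": "move_arm", "data": {"motion": [[0.8,-0.2,0,0,0,-3,1],[3,-2.6,0,0,0,-9,1],[4.9,-5.2,0,0,0,-15,1],[6.8,-8.5,0,0,0,-22,1],[6.8,-8.5,0,0,0,-22,1]]}}

```text
clock: 6.68
tool_pos: [0.5528, -0.0971, 0.0908]
eef_rot: [0.969, 0.249, 0.0, 0.0]
contact_force: [0.5, -2.7, 0.6]
opening: 0.006
finger_force: 1.3
```

```bash
python3 -c "
from h import *
where()"
```

```text
t 6.67 barangle 16.0 rad 19.4 tang -24.8 z 0.0908 F [ 0.5 -2.7  0.6] open 0.006 q7 -1.22
```

Emit:
{"op": "move_arm", "data": {"motion": [[0.8,-0.7,0,0,0,-2,1],[1.6,-1.5,0,0,0,-4,1],[2.3,-2.3,0,0,0,-6,1],[2.3,-2.3,0,0,0,-6,1]]}}

```text
clock: 7.18
tool_pos: [0.5538, -0.0941, 0.0909]
eef_rot: [0.954, 0.299, 0.0, 0.001]
contact_force: [1.6, -4.9, 0.5]
opening: 0.006
finger_force: 2.3
```

```bash
python3 -c "
from h import *
where()"
```

```text
t 7.17 barangle 22.0 rad 19.2 tang -24.8 z 0.0909 F [ 1.6 -4.9  0.5] open 0.006 q7 -1.15
```

Emit:
{"op": "move_arm", "data": {"motion": [[0.4,-0.4,0,0,0,-1,1],[0.8,-0.8,0,0,0,-2,1],[1.2,-1.1,0,0,0,-3,1],[1.5,-1.5,0,0,0,-4,1],[1.5,-1.5,0,0,0,-4,1]]}}

```text
clock: 7.8
tool_pos: [0.5542, -0.0923, 0.0909]
eef_rot: [0.943, 0.332, 0.0, 0.001]
contact_force: [1.2, -6.6, -1.0]
opening: 0.007
finger_force: 3.1
```

```bash
python3 -c "
from h import *
where()"
```

```text
t 7.8 barangle 26.0 rad 18.9 tang -25.0 z 0.0909 F [ 1.2 -6.6 -1. ] open 0.007 q7 -1.11
```

Emit:
{"op": "move_arm", "data": {"motion": [[0.4,-0.4,0,0,0,-1,1],[0.8,-0.8,0,0,0,-2,1],[0.8,-0.8,0,0,0,-2,1]]}}

```text
clock: 8.18
tool_pos: [0.5534, -0.0883, 0.0906]
eef_rot: [0.937, 0.35, -0.0, -0.001]
contact_force: [0.3, -0.2, 0.5]
opening: 0.005
finger_force: 0.0
```

```bash
python3 -c "
from h import *
where()
for b in(30,34,38,43,48,53):goal(b,-23,21)"
```

```text
t 8.18 barangle 28.1 rad 20.0 tang -22.1 z 0.0906 F [ 0.3 -0.2  0.5] open 0.005 q7 -1.09
bar 30 shift [1.8 0.2 0.6] turn [-0.1 -0.  -1.9]
bar 34 shift [ 3.3 -1.4  0.6] turn [-0.1 -0.  -5.9]
bar 38 shift [ 4.6 -3.   0.6] turn [-0.1 -0.  -9.9]
bar 43 shift [ 6.2 -5.3  0.6] turn [ -0.1  -0.1 -14.9]
bar 48 shift [ 7.6 -7.6  0.6] turn [ -0.1  -0.1 -19.9]
bar 53 shift [  8.7 -10.1   0.6] turn [ -0.1  -0.1 -24.9]
```

```bash
python3 look.py s6.png
```

```text
t 8.22 barangle 28.1 rad 19.8 tang -22.3 z 0.0906 F [ 0.1 -0.4 -0.7] open -0.003 q7 -1.09
0 [429. 229.] 1 [455. 242.] 2 [470. 263.] 3 [468. 289.] 4 [449. 311.] 5 [419. 324.] 6 [386. 323.] 7 [358. 309.]
```

View pics/s6.png

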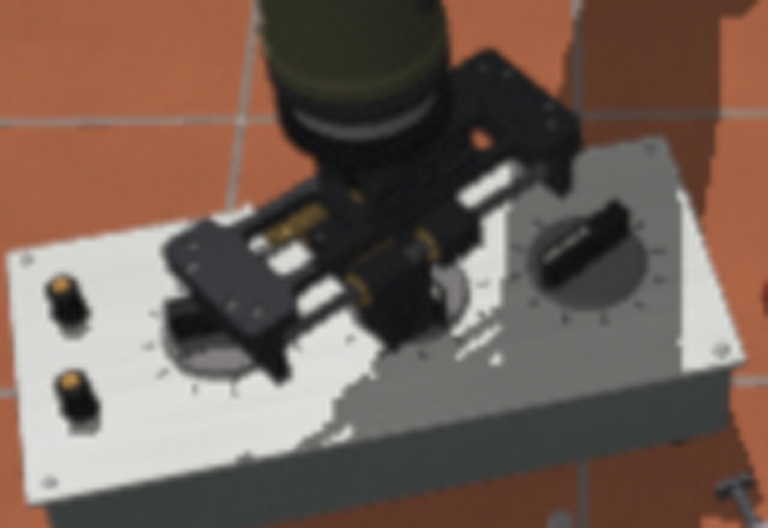

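The nose is at about (440,315), matching place 4: three clicks done. The fourth goes in fine steps.

Emit:
{"op": "move_arm", "data": {"motion": [[1.8,0.2,0,0,0,-2,1],[3.3,-1.4,0,0,0,-6,1],[4.6,-3,0,0,0,-10,1],[6.2,-5.3,0,0,0,-15,1],[6.2,-5.3,0,0,0,-15,1]]}}

```text
clock: 8.85
tool_pos: [0.5553, -0.0822, 0.0907]
eef_rot: [0.884, 0.468, 0.0, 0.0]
contact_force: [1.5, -0.8, -0.5]
opening: 0.004
finger_force: 0.7
```

```bash
python3 -c "
from h import *
where()"
```

```text
t 8.85 barangle 43.0 rad 19.8 tang -24.6 z 0.0907 F [ 1.5 -0.8 -0.5] open 0.004 q7 -0.93
```

Emit:
{"op": "move_arm", "data": {"motion": [[0,-0.8,0,0,0,0,1],[0,-1.5,0,0,0,0,1],[0,-2.2,0,0,0,0,1],[0,-2.8,0,0,0,0,1],[0,-2.8,0,0,0,0,1]]}}

```text
clock: 9.48
tool_pos: [0.5536, -0.0801, 0.0909]
eef_rot: [0.884, 0.468, 0.001, 0.0]
contact_force: [4.3, -1.2, -2.4]
opening: 0.004
finger_force: 2.2
```

```bash
python3 -c "
from h import *
where()"
```

```text
t 9.47 barangle 43.0 rad 20.5 tang -22.1 z 0.0909 F [ 4.3 -1.2 -2.4] open 0.004 q7 -0.94
```

Emit:
{"op": "move_arm", "data": {"motion": [[0,-0.5,0,0,0,0,1],[0,-1,0,0,0,0,1],[0,-1.5,0,0,0,0,1],[0,-1.5,0,0,0,0,1]]}}

```text
clock: 9.98
tool_pos: [0.5529, -0.0793, 0.091]
eef_rot: [0.884, 0.468, 0.001, 0.0]
contact_force: [6.0, -1.8, -2.3]
opening: 0.005
finger_force: 2.6
```

```bash
python3 -c "
from h import *
where()"
```

```text
t 9.97 barangle 43.0 rad 20.8 tang -21.0 z 0.091 F [ 6.  -1.8 -2.3] open 0.005 q7 -0.94
```

Near the peak. Smaller steps now.

Emit:
{"op": "move_arm", "data": {"motion": [[0,-0.4,0,0,0,0,1],[0,-0.8,0,0,0,0,1],[0,-0.8,0,0,0,0,1]]}}

```text
clock: 10.35
tool_pos: [0.5525, -0.0789, 0.0911]
eef_rot: [0.884, 0.468, 0.002, 0.001]
contact_force: [6.5, -2.0, -2.4]
opening: 0.009
finger_force: 2.9
```

```bash
python3 -c "
from h import *
where()"
```

```text
t 10.35 barangle 43.0 rad 20.9 tang -20.5 z 0.0911 F [ 6.5 -2.  -2.4] open 0.009 q7 -0.94
```

Emit:
{"op": "move_arm", "data": {"motion": [[0,-0.4,0,0,0,0,1],[0,-0.8,0,0,0,0,1],[0,-0.8,0,0,0,0,1]]}}

```text
clock: 10.72
tool_pos: [0.5523, -0.0786, 0.091]
eef_rot: [0.884, 0.468, 0.002, 0.001]
contact_force: [6.6, -1.6, -2.9]
opening: 0.007
finger_force: 3.2
```

```bash
python3 -c "
from h import *
where()"
```

```text
t 10.72 barangle 43.0 rad 21.0 tang -20.2 z 0.091 F [ 6.6 -1.6 -2.9] open 0.007 q7 -0.94
```

Emit:
{"op": "move_arm", "data": {"motion": [[0,-0.4,0,0,0,0,1],[0,-0.8,0,0,0,0,1],[0,-0.8,0,0,0,0,1]]}}

```text
clock: 11.1
tool_pos: [0.552, -0.0786, 0.0913]
eef_rot: [0.884, 0.468, 0.002, 0.001]
contact_force: [7.5, -2.6, -3.0]
opening: 0.008
finger_force: 3.7
```

```bash
python3 -c "
from h import *
where()"
```

```text
t 11.1 barangle 43.0 rad 20.9 tang -19.9 z 0.0913 F [ 7.5 -2.6 -3. ] open 0.008 q7 -0.94
```

The face is now nearly flush with the bar, so the contact sits on the inner edge with a short lever. I'll back off 1 mm and rotate so the outer edge pushes instead.

Emit:
{"op": "move_arm", "data": {"motion": [[0,0.5,0,0,0,-2,1],[0,1,0,0,0,-4,1],[0,1,0,0,0,-6,1],[0,1,0,0,0,-8,1],[0,1,0,0,0,-8,1]]}}

```text
clock: 11.72
tool_pos: [0.553, -0.0773, 0.0914]
eef_rot: [0.849, 0.529, 0.003, 0.001]
contact_force: [7.5, -0.7, -1.5]
opening: 0.008
finger_force: 2.9
```

```bash
python3 -c "
from h import *
where()"
```

```text
t 11.72 barangle 51.1 rad 19.5 tang -23.0 z 0.0914 F [ 7.5 -0.7 -1.5] open 0.008 q7 -0.85
```

Emit:
{"op": "move_arm", "data": {"motion": [[0,-0.3,0,0,0,-1,1],[0,-0.6,0,0,0,-2,1],[0,-0.8,0,0,0,-3,1],[0,-0.8,0,0,0,-3,1]]}}

```text
clock: 12.22
tool_pos: [0.5532, -0.0765, 0.0915]
eef_rot: [0.834, 0.551, 0.004, 0.001]
contact_force: [8.3, 1.5, -3.0]
opening: 0.002
finger_force: 3.5
```

```bash
python3 -c "
from h import *
where()"
```

```text
t 12.22 barangle 54.1 rad 19.0 tang -23.8 z 0.0915 F [ 8.3  1.5 -3. ] open 0.002 q7 -0.82
```

```bash
python3 - <<'E'
from h import *
s=eyes.snapshot('scene');w=eyes.snapshot('wrist')
a=cv2.resize(s['frame'][160:220,195:260],(520,480),interpolation=2)
for k in range(1,6):
    t=np.radians(150-30*k+YAW);p=proj(s,np.r_[C+.0315*np.array([np.cos(t),np.sin(t)]),.094]);cv2.circle(a,tuple(int(v) for v in (p-[195,160])*8),3,(255,0,0),-1)
b=cv2.resize(w['frame'],(280,210),interpolation=3)
o=np.zeros((480,800,3),np.uint8);o[:,:520]=a;o[:210,520:]=b
o[220:480,520:]=cv2.resize(w['frame'][140:400,140:420],(280,260))
cv2.imwrite('pics/s7.png',o[:,:,::-1]);where()
E
```

```text
t 12.32 barangle 54.1 rad 19.0 tang -23.8 z 0.0915 F [ 8.   0.9 -3.1] open 0.006 q7 -0.82
```

View pics/s7.png

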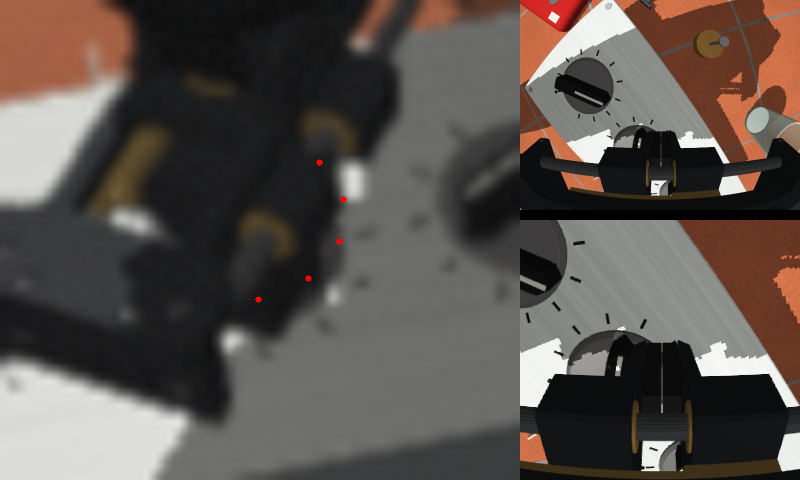

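The wrist view shows the middle bar left of the fingers, with its white line from (615,375) to (622,350), tilted clockwise of the finger line. So the dial has not yet snapped. I'll measure the bar angle numerically from the wrist camera.

```bash
cat > wl.py <<'E'
from h import *
def wcast(s,u,v,z):
    K=s["intrinsics"];x=(u-K[0,2])/K[0,0];y=(v-K[1,2])/K[1,1];t=np.hypot(x,y)
    d=np.array([x/t*np.sin(t),y/t*np.sin(t),np.cos(t)]);T=np.linalg.inv(s["world_to_cam"]);d=T[:3,:3]@d
    return T[:3,3]+d*(z-T[2,3])/d[2]
w=eyes.snapshot('wrist');f=w['frame'];g=cv2.cvtColor(f,cv2.COLOR_RGB2GRAY)
P=np.array([[wcast(w,u,v,.105)[:2] for u in range(560)] for v in range(420)])
D=np.linalg.norm(P-C,axis=2)
n,l,st,ce=cv2.connectedComponentsWithStats(((g>95)&(D<.040)).astype(np.uint8))
for i in range(1,n):
    if st[i,4]<8: continue
    Q=P[l==i];U,S,V=np.linalg.svd(Q-Q.mean(0));v=V[0]*np.sign(V[0]@(Q.mean(0)-C) or 1)
    print("comp",st[i].tolist(),"mean mm",((Q.mean(0)-C)*1e3).round(1),"dir box",(np.degrees(np.arctan2(v[1],v[0]))-YAW).round(1),"len/wid",(S/np.sqrt(len(Q))*3460).round(1))
where()
E
python3 wl.py
```

```text
comp [160, 248, 120, 70, 1968] mean mm [-7.1 27.9] dir box -188.2 len/wid [48.4 21.8]
comp [235, 277, 8, 19, 94] mean mm [10.6 16.8] dir box 41.9 len/wid [11.   2.3]
comp [281, 324, 2, 9, 18] mean mm [ 19.6 -14.8] dir box -125.9 len/wid [6.  0.9]
comp [262, 361, 24, 10, 143] mean mm [  3.6 -37.1] dir box -15.1 len/wid [12.5  5.7]
t 12.38 barangle 54.1 rad 19.0 tang -23.8 z 0.0915 F [ 8.8  2.  -3.1] open 0.001 q7 -0.82
```

The bar is at 42°, and the finger's corner has ridden onto the nose taper, which wastes push. I'll back off, move inward, and push on the flat of the bar.

```bash
python3 -c "
from h import *
goal(50,-29,15);goal(44,-31,15);goal(38,-31,15)"
```

```text
bar 50 shift [-6.1  6.2  1.5] turn [ 0.3 -0.3  4.1]
bar 44 shift [-9.7  9.3  1.5] turn [ 0.3 -0.3 10.1]
bar 38 shift [-13.2  10.1   1.5] turn [ 0.3 -0.4 16.1]
```

Emit:
{"op": "move_arm", "data": {"motion": [[0,5,0,0,0,0,1],[-5,9,0,0,0,4,1],[-10,11,0,0,0,10,1],[-13,12,0,0,0,16,1],[-13,12,0,0,0,16,1]]}}

```text
clock: 13.0
tool_pos: [0.554, -0.0959, 0.0904]
eef_rot: [0.904, 0.428, -0.001, -0.0]
contact_force: [0.2, 0.1, 0.1]
opening: 0.006
finger_force: 0.0
```

```bash
python3 wl.py; python3 -c "
from h import *
for b in(38,41,44,47,50,53,56):goal(b,-24.5,15)"
```

```text
comp [144, 232, 138, 95, 3628] mean mm [-2.7 25. ] dir box 165.4 len/wid [59.5 28.2]
comp [242, 258, 16, 37, 208] mean mm [24.6  5.4] dir box 19.6 len/wid [17.7  3.6]
comp [217, 261, 7, 35, 182] mean mm [11.7 11. ] dir box 30.5 len/wid [18.8  2.6]
comp [281, 274, 2, 45, 87] mean mm [ 27.8 -15.2] dir box 37.9 len/wid [25.8  0.8]
comp [281, 322, 2, 11, 22] mean mm [ 16.  -29.7] dir box -142.1 len/wid [7.3 0.9]
comp [252, 352, 3, 8, 15] mean mm [ -9.4 -35.8] dir box -139.2 len/wid [5.2 1.2]
t 13.05 barangle 38.0 rad 10.9 tang -30.5 z 0.0905 F [-0.3 -0.9  0.2] open 0.003 q7 -0.97
bar 38 shift [ 4.1 -6.   0.5] turn [-0.1  0.1  0. ]
bar 41 shift [ 5.4 -6.8  0.5] turn [-0.1  0.1 -3. ]
bar 44 shift [ 6.6 -7.7  0.5] turn [-0.1  0.1 -6. ]
bar 47 shift [ 7.8 -8.7  0.5] turn [-0.1  0.1 -9. ]
bar 50 shift [ 8.9 -9.7  0.5] turn [ -0.1   0.1 -12. ]
bar 53 shift [  9.9 -10.7   0.5] turn [ -0.1   0.1 -15. ]
bar 56 shift [ 10.9 -11.8   0.5] turn [ -0.1   0.1 -18. ]
```

The dial sprang back to 30.5°, which confirms place 4. Now I'll push on the flat.

Emit:
{"op": "move_arm", "data": {"motion": [[4.1,-4,0,0,0,0,1],[4.7,-6,0,0,0,-1.5,1],[5.4,-6.8,0,0,0,-3,1],[6.6,-7.7,0,0,0,-6,1],[6.6,-7.7,0,0,0,-6,1]]}}

```text
clock: 13.68
tool_pos: [0.5539, -0.0855, 0.0908]
eef_rot: [0.879, 0.476, 0.0, 0.0]
contact_force: [0.5, 0.5, -0.3]
opening: 0.005
finger_force: 0.5
```

```bash
python3 wl.py|grep -v len/wid..[2-9][0-9]
```

```text
comp [232, 272, 9, 24, 122] mean mm [13.7 12.8] dir box 30.2 len/wid [13.5  2.4]
comp [281, 317, 2, 11, 21] mean mm [ 19.3 -18.2] dir box -136.5 len/wid [6.9 0.9]
comp [252, 352, 3, 11, 16] mean mm [ -7.6 -30.3] dir box -134.5 len/wid [7.5 1. ]
comp [262, 361, 14, 6, 47] mean mm [ -3.6 -38.3] dir box -24.9 len/wid [7.3 3.1]
t 13.72 barangle 44.0 rad 15.8 tang -25.6 z 0.0907 F [ 0.7 -1.2 -0.3] open 0.005 q7 -0.92
```

```bash
python3 -c "
from h import *
for b,t in((44,-24.5),(46,-24),(48,-23.5),(50,-23),(50,-22)):goal(b,t,14.5)"
```

```text
bar 44 shift [-1.3 -1.1  0.7] turn [ 0. -0.  0.]
bar 46 shift [-0.5 -2.2  0.7] turn [ 0. -0. -2.]
bar 48 shift [ 0.3 -3.2  0.7] turn [ 0. -0. -4.]
bar 50 shift [ 1.  -4.3  0.7] turn [ 0. -0. -6.]
bar 50 shift [ 0.9 -5.3  0.7] turn [ 0. -0. -6.]
```

Emit:
{"op": "move_arm", "data": {"motion": [[-1.3,-1.1,0,0,0,0,1],[-0.5,-2.2,0,0,0,-2,1],[0.3,-3.2,0,0,0,-4,1],[1,-4.3,0,0,0,-6,1],[1,-4.3,0,0,0,-6,1]]}}

```text
clock: 14.35
tool_pos: [0.5528, -0.0818, 0.0911]
eef_rot: [0.853, 0.522, 0.002, 0.001]
contact_force: [5.9, -1.0, -2.3]
opening: 0.0
finger_force: 2.5
```

```bash
python3 wl.py|grep -v len/wid..[2-9][0-9]
```

```text
comp [232, 253, 5, 2, 8] mean mm [18.1 28.8] dir box -26.6 len/wid [2.  0.8]
comp [233, 271, 9, 25, 125] mean mm [11.4 14.5] dir box 37.0 len/wid [13.8  2.4]
comp [281, 319, 2, 14, 28] mean mm [ 18.7 -17.7] dir box -129.9 len/wid [9.2 0.9]
comp [262, 361, 16, 6, 58] mean mm [ -0.6 -38.4] dir box -21.7 len/wid [8.2 3.4]
t 14.4 barangle 50.1 rad 15.8 tang -24.4 z 0.0911 F [ 4.9 -0.4 -1.2] open 0.005 q7 -0.86
```

Emit:
{"op": "move_arm", "data": {"motion": [[-0.3,-0.6,0,0,0,0,1],[-0.5,-1.2,0,0,0,0,1],[-0.7,-1.8,0,0,0,0,1],[-0.8,-2.4,0,0,0,0,1],[-0.8,-2.4,0,0,0,0,1]]}}

```text
clock: 15.02
tool_pos: [0.5517, -0.0809, 0.0914]
eef_rot: [0.853, 0.522, 0.003, 0.001]
contact_force: [8.1, 0.2, -3.6]
opening: 0.007
finger_force: 3.2
```

```bash
python3 wl.py|grep -v len/wid..[2-9][0-9]
```

```text
comp [227, 253, 5, 3, 9] mean mm [14.7 30.4] dir box -19.6 len/wid [2.3 0.9]
comp [234, 271, 8, 25, 125] mean mm [10.4 15.2] dir box 40.3 len/wid [13.8  2.4]
comp [281, 322, 2, 9, 18] mean mm [ 17.3 -17.3] dir box -129.9 len/wid [5.9 0.9]
comp [262, 361, 19, 7, 76] mean mm [ -1.4 -38.2] dir box -23.2 len/wid [9.6 3.8]
t 15.07 barangle 50.1 rad 16.0 tang -23.1 z 0.0914 F [ 6.9  0.2 -3.2] open 0.003 q7 -0.86
```

The bar is at 40°. To make the release safe I'll back off and re-approach with the finger already turned to 58°. That way only its outer edge, on the flat near 23 mm radius, pushes, and after the snap it can't chase the bar.

Emit:
{"op": "move_arm", "data": {"motion": [[0,5,0,0,0,0,1],[0,10,0,0,0,0,1],[0,14,0,0,0,-4,1],[0,14,0,0,0,-8,1],[0,14,0,0,0,-8,1]]}}

```text
clock: 15.7
tool_pos: [0.5595, -0.0883, 0.0904]
eef_rot: [0.815, 0.579, -0.001, -0.001]
contact_force: [0.6, -0.5, -0.4]
opening: 0.004
finger_force: 0.0
```

```bash
python3 wl.py|grep -v len/wid..[2-9][0-9]; python3 -c "
from h import *
for t in(-35,-33,-31,-29):goal(58,t,13)"
```

```text
comp [250, 259, 5, 4, 15] mean mm [28.1 15.1] dir box 0.1 len/wid [2.1 1.6]
comp [231, 274, 19, 22, 208] mean mm [17.8  4.1] dir box 28.7 len/wid [13.5  4.3]
t 15.75 barangle 57.9 rad 8.5 tang -35.1 z 0.0904 F [ 0.6  0.9 -0.2] open 0.002 q7 -0.74
bar 58 shift [ 4.5 -0.1  0.4] turn [-0.1  0.  -0.1]
bar 58 shift [ 4.5 -2.1  0.4] turn [-0.1  0.  -0.1]
bar 58 shift [ 4.5 -4.1  0.4] turn [-0.1  0.  -0.1]
bar 58 shift [ 4.5 -6.1  0.4] turn [-0.1  0.  -0.1]
```

Emit:
{"op": "move_arm", "data": {"motion": [[0.5,-1.5,0,0,0,0,1],[1,-3,0,0,0,0,1],[1.5,-4.5,0,0,0,0,1],[2,-6,0,0,0,0,1],[2,-6,0,0,0,0,1]]}}

```text
clock: 16.38
tool_pos: [0.556, -0.0844, 0.0908]
eef_rot: [0.815, 0.579, 0.0, 0.0]
contact_force: [0.5, -1.0, -1.1]
opening: 0.005
finger_force: 0.7
```

```bash
python3 wl.py|grep -v len/wid..[2-9][0-9]
```

```text
comp [225, 266, 19, 30, 167] mean mm [12.1 11.2] dir box 31.1 len/wid [18.2  2.5]
comp [281, 284, 2, 25, 49] mean mm [30.6 -4.1] dir box 57.9 len/wid [14.4  0.8]
comp [281, 312, 2, 21, 42] mean mm [ 25.4 -19.1] dir box -122.0 len/wid [13.7  0.9]
t 16.43 barangle 58.0 rad 10.9 tang -30.3 z 0.0908 F [ 1.7 -1.  -1.1] open 0.006 q7 -0.75
```

Emit:
{"op": "move_arm", "data": {"motion": [[0,-1,0,0,0,0,1],[0,-2,0,0,0,0,1],[0,-3,0,0,0,0,1],[0,-4,0,0,0,0,1],[0,-4,0,0,0,0,1]]}}

```text
clock: 17.05
tool_pos: [0.5539, -0.082, 0.091]
eef_rot: [0.815, 0.579, 0.002, 0.001]
contact_force: [5.6, -0.7, -2.0]
opening: 0.001
finger_force: 2.6
```

```bash
python3 wl.py|grep -v len/wid..[2-9][0-9]
```

```text
comp [229, 267, 15, 29, 159] mean mm [10.7 13.1] dir box 37.2 len/wid [17.3  2.5]
comp [281, 306, 2, 27, 53] mean mm [ 23.8 -15.2] dir box -122.0 len/wid [17.   0.9]
t 17.1 barangle 58.0 rad 12.4 tang -27.5 z 0.091 F [ 5.2 -0.2 -3.2] open 0.007 q7 -0.76
```

Emit:
{"op": "move_arm", "data": {"motion": [[0,-0.6,0,0,0,0,1],[0,-1.2,0,0,0,0,1],[0,-1.8,0,0,0,0,1],[0,-2.4,0,0,0,0,1],[0,-2.4,0,0,0,0,1]]}}

```text
clock: 17.73
tool_pos: [0.5528, -0.0809, 0.0912]
eef_rot: [0.815, 0.58, 0.003, 0.001]
contact_force: [7.0, 0.4, -3.8]
opening: 0.004
finger_force: 3.4
```

```bash
python3 wl.py|grep -v len/wid..[2-9][0-9]
```

```text
comp [231, 267, 13, 29, 153] mean mm [ 9.9 14.2] dir box 39.5 len/wid [16.7  2.5]
comp [281, 311, 2, 22, 43] mean mm [ 22.1 -15.7] dir box -122.1 len/wid [14.   0.9]
t 17.77 barangle 58.0 rad 13.1 tang -26.1 z 0.0912 F [ 7.6  1.  -4.4] open 0.008 q7 -0.76
```

Emit:
{"op": "move_arm", "data": {"motion": [[-0.3,-0.5,0,0,0,0,1],[-0.6,-1,0,0,0,0,1],[-0.8,-1.5,0,0,0,0,1],[-0.8,-1.5,0,0,0,0,1]]}}

```text
clock: 18.27
tool_pos: [0.5522, -0.0806, 0.0915]
eef_rot: [0.815, 0.58, 0.004, 0.001]
contact_force: [9.6, 1.6, -4.3]
opening: 0.002
finger_force: 3.9
```

```bash
python3 wl.py|grep -v len/wid..[2-9][0-9]
```

```text
comp [231, 266, 12, 30, 155] mean mm [ 9.3 14.3] dir box 41.3 len/wid [16.9  2.4]
comp [281, 312, 2, 21, 41] mean mm [ 21.4 -15.9] dir box -122.1 len/wid [13.4  0.9]
t 18.32 barangle 58.1 rad 13.2 tang -25.5 z 0.0915 F [ 8.4  1.4 -4.5] open 0.011 q7 -0.76
```

The push direction has too much inward slip and friction. The contact's natural path points outward, so I'll shift along +x to relieve it.

Emit:
{"op": "move_arm", "data": {"motion": [[0.8,0,0,0,0,0,1],[1.6,0,0,0,0,0,1],[2.3,0,0,0,0,0,1],[3,-0.3,0,0,0,0,1],[3,-0.3,0,0,0,0,1]]}}

```text
clock: 18.95
tool_pos: [0.5474, -0.0791, 0.0904]
eef_rot: [0.815, 0.58, -0.001, -0.001]
contact_force: [-0.2, -0.2, -0.3]
opening: 0.003
finger_force: 0.0
```

```bash
python3 wl.py|grep -v len/wid..[2-9][0-9]
```

```text
comp [230, 265, 8, 31, 155] mean mm [ 3.6 17.2] dir box 59.4 len/wid [17.2  2.4]
comp [281, 322, 2, 11, 21] mean mm [ 15.9 -16.8] dir box -122.5 len/wid [7.  0.9]
comp [262, 361, 17, 5, 45] mean mm [  0.5 -38.7] dir box -17.3 len/wid [8.7 2.8]
t 19.0 barangle 58.0 rad 13.0 tang -20.8 z 0.0905 F [ 0.3 -0.4 -0.4] open 0.003 q7 -0.77
```

It snapped: the bar is at 59.4° (place 3) and the force is zero. Backing off, then up and away.

Emit:
{"op": "move_arm", "data": {"motion": [[0,3,0,0,0,0,1],[0,7,0,0,0,0,1],[0,8,-20,0,0,0,1],[0,8,-60,0,0,0,1],[0,8,-110,0,0,0,1]]}}

```text
clock: 19.62
tool_pos: [0.5555, -0.0822, 0.2012]
eef_rot: [0.815, 0.579, -0.001, -0.001]
contact_force: [0.2, 0.1, -0.4]
opening: 0.003
finger_force: 0.0
```

Emit:
{"op": "move_arm", "data": {"motion": [[0,40,-20,0,0,0,1],[-10,90,-40,0,0,0,1],[-20,140,-60,0,0,0,1],[-30,190,-60,0,0,0,1],[-30,190,-60,0,0,0,1]]}}

```text
clock: 20.25
tool_pos: [0.7274, -0.1757, 0.2591]
eef_rot: [0.816, 0.578, 0.0, 0.001]
contact_force: [-0.8, -0.0, -0.4]
opening: 0.001
finger_force: 0.0
```

```bash
python3 - <<'E'
from h import *
where()
o=dict(np.load("scene0.npz"))
for lab,s in(("before",o),("now",eyes.snapshot("scene"))):
    g=cv2.cvtColor(s["frame"],cv2.COLOR_RGB2GRAY)
    for n,(u,v) in zip("LMR",[(263,183),(225,189),(186,198)]):
        mk=np.zeros_like(g);cv2.circle(mk,(u,v),17,1,-1);ys,xs=np.nonzero((g<45)&(mk>0))
        Q=np.array([cast(s,x,y,.1)[:2] for x,y in zip(xs,ys)]);w=np.linalg.svd(Q-Q.mean(0))[2][0]
        print(lab,n,(np.degrees(np.arctan2(w[1],w[0]))%180-YAW).round(1),len(xs))
E
python3 wl.py
```

```text
t 20.25 barangle 57.8 rad -18.1 tang -222.2 z 0.2591 F [-0.8 -0.  -0.4] open 0.001 q7 -0.4
before L 128.1 121
before M 127.1 137
before R 83.5 158
now L 125.3 108
now M 55.3 143
now R 74.6 135
comp [53, 146, 57, 71, 1634] mean mm [-8.3  0.5] dir box 83.9 len/wid [83.8 66. ]
t 20.35 barangle 58.0 rad -16.6 tang -218.8 z 0.2597 F [-0.3 -0.6 -0.5] open 0.007 q7 -0.4
```

The middle dial is at about 60° (place 3). The left and right dials are still at their settings: the small differences come from shadow and are well under a click.

```bash
python3 -c "
from h import *
print(finish_job())"
```

```text
the job is handed in; nothing more can be done
None
```

The middle dial went down four clicks, from place 7 to place 3, pushed by the shut fingertips. The last wrist-camera reading put the bar at 59.4°, against 60° for place 3. The other two dials read within a click of their starting angles, the hand is clear, and I handed the job in at about 20 s.

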